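# Tighten a lens retaining ring with a two-pin spanner

### The job

Take the two-pin spanner from its rest, set both pins fully into the two holes of the brass retaining ring before turning it, and turn the ring clockwise (seen from above) until it stops, where its white dot meets the red line on the lens cell. Then lift the spanner out and stand it upright on its rest again, as it stood. Do not touch the glass lens and leave the vial, the dish and the cup where they are.

Things in the scene. Friction and masses are not known exactly. Their poses are not given: they have to be found in the camera images.
- spanner_grip (a point): Two-pin spanner (loose, 0.15 kg): blue upright handle plate 34 (x) x 18 (y) x 48 mm high on a steel crossbar 62 (x) x 22 (y) x 10 mm thick. The point is the handle plate's centre, 24 mm above the bar's top. z up along the handle, x along the bar from pin to pin. Grip it from above across the 18 mm (fingers close along y). The same after a half turn about z.
- spanner_foot (a point): The same spanner: centre of the bar's underside, 34 mm below spanner_grip; axes as there. Two round steel pins, 5 mm in diameter with chamfered ends, stick out 7 mm below the bar at x = -24 and +24 mm from this point.
- rest_top (a point): Spanner's rest (fixed): dark plate 90 x 70 x 10 mm, in its middle a grey block 26 (x) x 40 (y) mm with a rubber top 24 mm above the worktop. The point is the centre of the block's top. The spanner stands with its bar on the block, its x along the rest's x (either way round), its pins hanging free on either side of the block, about 8 mm to spare each way in x.
- ring_top (a point): Brass retaining ring, 62 mm across, 34 mm opening, 9 mm thick, in a black lens cell 76 mm across, held by three jaws on a 120 x 120 mm grey plate (fixed). The point is the centre of the opening, level with the ring's upper face, 53.5 mm above the worktop; the cell's rim is 2 mm lower. x points to hole a, z up; the frame turns with the ring.
- ring_hole_a (a point): Centre of the mouth of a hole in the ring's upper face, 24 mm from the ring's centre on its +x: 8 mm in diameter, 9 mm deep, with a 1.5 mm chamfer at the mouth. A pin in it has 1.5 mm to spare each way, so the seated spanner has about 3.5 degrees of free turn each way.
- ring_hole_b (a point): The same for the opposite hole, on the ring's -x.
- ring (a joint): Turn of the retaining ring, rad: grows as the ring turns clockwise seen from above; hard stop at 1.35 (tight: the white dot on the ring, a quarter turn anticlockwise from hole a, then meets the red line on the cell's rim); starts between 0 and 0.5. About 0.08 N m of friction, and it stays where it is left.
- lens: The glass lens in the ring's opening, 34 mm across; origin at the centre of its underside, its crown 3 mm below the ring's upper face. Not to be touched.
- vial: Bystander: a small glass vial with a blue cap, 29 mm across, 54 mm high, loose; origin at the centre of its underside.
- dish: Bystander: a glass petri dish with a dark filling, 85 mm across, 16 mm high, loose; origin at the centre of its underside.
- cup: Bystander: a specimen cup with a red lid, 69 mm across, 72 mm high, loose; origin at the centre of its underside.
Mind the look-alikes: they are no part of the job. What is shaped like the part that bears rest_top but green or orange is not meant.

How it is judged (in metres and radians):
On the way, in this order (a step that is already met when the one before it is completed fails the run):
1. both pins are fully in the holes (bar within 3 mm of the ring, centred within 4 mm, in line within 0.15 rad, upright) and the ring not yet turned (hole moved under 6 mm) (horizontal distance between spanner_foot and ring_top below 0.004 m and z of spanner_foot in the frame of ring_top below 0.003 m and angle between the x axis of spanner_foot and the x axis of ring_top, either way round below 0.15 rad and angle between spanner_foot's own z axis and vertical below 0.12 rad and distance of ring_hole_a from where it was at the start of the episode below 0.006 m), for 0.2 s.
2. the ring is at its stop (joint over 1.29 rad) with both pins still in the holes (bar within 4 mm of the ring's face) (horizontal distance between spanner_foot and ring_top below 0.004 m and z of spanner_foot in the frame of ring_top below 0.004 m and angle between the x axis of spanner_foot and the x axis of ring_top, either way round below 0.15 rad and angle between spanner_foot's own z axis and vertical below 0.12 rad and value of joint ring above 1.29 rad), for 0.2 s.
At the end, for the whole second after the job is handed in: The ring is tight against its stop (joint over 1.29 rad of 1.35) and the spanner stands released and upright (within 0.1 rad) on its rest: the bar's underside within 4 mm of the block's top, centred within 15 mm and in line with the rest within 0.4 rad (value of joint ring above 1.29 rad and horizontal distance between spanner_foot and rest_top below 0.015 m and z of spanner_foot in the frame of rest_top between -0.004 and 0.004 m and angle between spanner_foot's own z axis and vertical below 0.1 rad and angle between the x axis of spanner_foot and the x axis of rest_top, either way round below 0.4 rad and contact force between the fingers and anything else below 0.1 N); the robot touches nothing.
It fails at once if the glass lens is touched (contact force between anything else and lens above 0.5 N).
It fails at once if the blue-capped glass vial is moved more than 20 mm or tipped over (distance of vial from where it was at the start of the episode above 0.02 m or angle between vial's own z axis and vertical above 0.5 rad).
It fails at once if the dish is moved more than 20 mm or tipped over (distance of dish from where it was at the start of the episode above 0.02 m or angle between dish's own z axis and vertical above 0.5 rad).
It fails at once if the specimen cup is moved more than 20 mm or tipped over (distance of cup from where it was at the start of the episode above 0.02 m or angle between cup's own z axis and vertical above 0.5 rad).
It also fails if it takes over 58 s, if anything falls off the work surface, if the arm or the gripper's body presses on something with over 40 N, if the wrist force passes 120 N, or if a joint passes its speed limit or range.

### The arm

A 6-joint arm with a two-finger parallel gripper is mounted at the origin on a cart in front of the work surface, level with it; the furniture and walls round the work are solid. World frame = base frame: x ahead of the robot, y to its left, z up, the work surface at z = 0. Lengths are in mm, angles in rad, forces in N, time in s.
With the tool pointing down it reaches from about 325 to 900 mm from the base axis. Payload 3.5 kg.
Tool frame: the origin (TCP) lies at the very end of the fingers, on their centre line; the grasp point (between the pads) lies 19 mm behind it; z points along the fingers, y is the direction in which the jaws open and shut (so a half turn about z gives the same grasp; the last joint's range is limited). The gripper opens to 85 mm and grips with 20 to 120 N. Pads are 22 mm wide; open, the fingers measure 114 mm over their backs; the gripper's body (76 mm by 85 mm) begins 54 mm behind the grasp point. The pads swing forward as they close: fully open they stand 13 mm farther back than shut.
Start: joints at [-1.316, 0.276, -0.026, 1.268, 0, 1.467], TCP at [218.872, -585.42, 231.313] pointing down, gripper open.
Joint ranges: [-3.12, 3.12], [-0.85, 1.88], [-1.08, 1.24], [-1.95, 2.15], [-1.57, 1.53], [-3.14, 3.14]. Speed limits (rad/s): [2.57, 2.57, 3.14, 3.14, 3.14, 3.14].

### API

Orientations are given as a unit quaternion [x, y, z, w].
In Python, from workcell import reach, servo_line, set_joints, command_gripper, hold, ik, camera, MotionError, close_job, search_frame, current_clock, current_joint_positions, current_joint_vel, current_effort, current_tool_pos, current_ee_rot, current_contact_force, current_moment, current_gripper_width gives the robot as it stands. Calls block until the motion is done:
- reach(position, orientation): joint-space move of the TCP to a pose.
- servo_line(position, ori=None, vel=150, contact_N=None): straight line of the TCP; ori=None keeps the orientation; vel is the mean speed in mm/s. With contact_N (N) it stops when the force on the tool has changed by that much, and returns True; else False.
- set_joints(angles): joint-space move.
- command_gripper(opening): opening from 0.0 (shut) to 1.0 (fully open); the grip force is fixed at half the most; returns when the fingers have stopped.
- hold(seconds).
- ik(position, orientation): joint angles nearest the present ones, or None.
- camera(name): name is "scene" or "top"; returns a dict with "img" (384x512x3 uint8, red, green, blue), "fx", "fy", "cx", "cy" (pixels), "D" ([k1, k2, p1, p2, k3] as OpenCV has them; the pictures are not rectified), "R" (3x3) and "t" (3): a world point X has camera coordinates R X + t. Camera axes: x right, y down, z forward; pixel columns grow to the right and rows downward; lengths in mm; the calibration is good to about 2 mm. A picture is of the moment at which its call begins. There is no depth.
A pose or a line that the arm cannot do raises MotionError and nothing moves.
- close_job(): hands the job in, once; it reports no verdict.
Trained networks look in the newest picture that a camera, given by its name, has taken for a name from the list of things; names that differ only in an ending like _2 or _b are one class to them, and where a whole thing is asked for, a point or a joint stands for the part that bears it (a point fixed in the world has none). Each returns a list of dicts, best first, with "p" (0 to 1); they miss things now and then, are a little off and sometimes report something else, mostly with a low value. They report only what shows in the picture. A call takes as long as a camera call. They do not tell look-alikes from the thing itself.
- search_frame(label, camera): "rect" ([left, top, width, height] in pixels, round what is visible of it).
Readings, each from a call of its own:
- current_clock(): time.
- current_joint_positions(): joint angles.
- current_joint_vel(): joint speeds.
- current_effort(): joint torques, N m.
- current_tool_pos(): TCP position.
- current_ee_rot(): TCP orientation.
- current_contact_force(): force on the tool from outside, world axes, zero at the start.
- current_moment(): the same for the moment, N m.
- current_gripper_width(): opening from 0.0 (shut) to 1.0 (fully open).
Only numpy, scipy, OpenCV 4.12 (cv2) and the standard library are available. Lean on these libraries where they do the work, as an engineer would, in place of code of your own. Each camera call takes 0.05 s, during which the arm holds its last target.

## Working session

There is one attempt and no reset: what is moved stays moved. The work goes in short steps, each a Python script; the robot and the scene stay as the last script left them, time stands still between calls to the robot, and variables do not carry over. Pictures are saved under pics/ and viewed, and the job is handed in when it is done.

```bash
ls; mkdir -p pics
python3 - <<'E'
from workcell import *
import cv2,json
for n in ["scene","top"]:
    c=camera(n); cv2.imwrite(f"pics/{n}0.png",cv2.resize(c["img"][:,:,::-1],(800,600),interpolation=cv2.INTER_CUBIC))
    print(n,c["fx"],c["fy"],c["cx"],c["cy"],c["D"],c["R"],c["t"])
    for l in ["spanner_grip","rest_top","ring_top","ring_hole_a","ring","lens","vial","dish","cup"]:
        try: print(l,[(d["rect"],round(d["p"],2)) for d in search_frame(l,n)][:5])
        except Exception as e: print(l,e)
print(current_clock())
E
```

```text
pics
scene 472.3733359580963 472.3733359580963 258.3172372102788 190.4956403723198 [0.04734221 0.         0.         0.         0.        ] [[-0.50495108 -0.86311469 -0.0075793 ]
 [-0.55611772  0.332038   -0.76189491]
 [ 0.6601193  -0.38050467 -0.64765631]] [390.90755678 312.1356524  917.79154778]
spanner_grip [([207.7, 222.0, 12.6, 29.4], 0.56)]
rest_top [([146.2, 213.0, 30.7, 27.0], 0.84), ([359.0, 202.5, 22.9, 28.6], 0.82), ([199.0, 231.5, 37.6, 34.0], 0.76)]
ring_top [([260.9, 162.7, 25.6, 20.4], 0.47)]
ring_hole_a [([266.5, 166.3, 24.0, 14.6], 0.73)]
ring [([263.5, 162.2, 23.5, 18.8], 0.56)]
lens []
vial [([211.6, 188.1, 10.7, 20.3], 0.7)]
dish [([286.4, 229.1, 33.7, 28.6], 0.87)]
cup [([236.7, 135.5, 26.5, 28.5], 0.71), ([200.4, 231.4, 36.8, 35.6], 0.33)]
top 371.3660979489709 371.3660979489709 254.14252304880844 188.40031116192398 [-0.09796082  0.          0.          0.          0.        ] [[-0.0161524  -0.9997618  -0.01467795]
 [-0.98653641  0.01832464 -0.16251189]
 [ 0.16274215  0.01185537 -0.98659741]] [154.70473548 582.62409719 817.52471429]
spanner_grip [([185.9, 223.9, 12.9, 24.5], 0.72)]
rest_top [([143.5, 159.8, 39.8, 41.9], 0.95), ([343.9, 257.2, 37.9, 44.5], 0.85)]
ring_top [([286.4, 166.2, 24.3, 26.2], 0.57)]
ring_hole_a [([286.0, 164.8, 29.8, 26.1], 0.68)]
ring [([289.2, 167.1, 22.4, 22.7], 0.67)]
lens [([291.4, 166.9, 15.6, 18.1], 0.72)]
vial []
dish [([256.5, 259.7, 33.1, 30.8], 0.89), ([184.2, 220.2, 16.8, 28.8], 0.24)]
cup [([284.0, 161.4, 29.0, 32.0], 0.73), ([282.8, 108.4, 29.8, 32.3], 0.69)]
1.0
```

View pics/scene0.png

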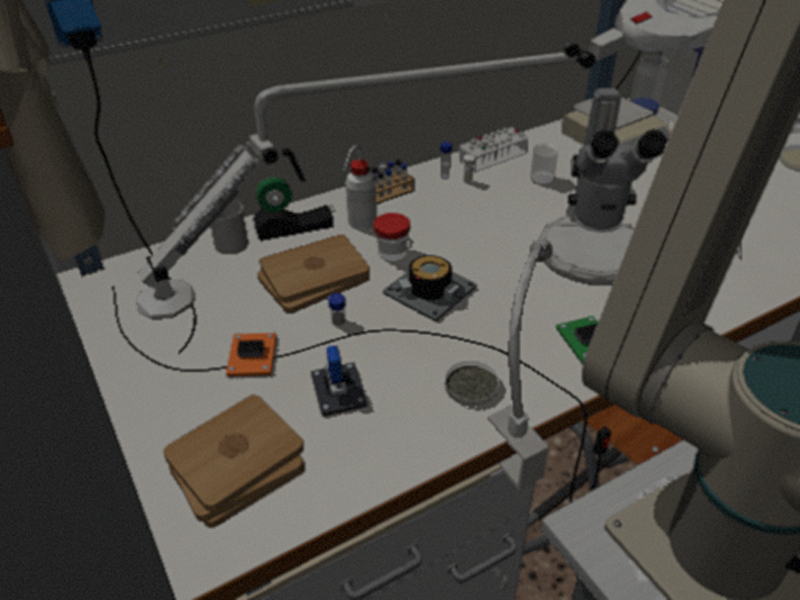

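View pics/top0.png

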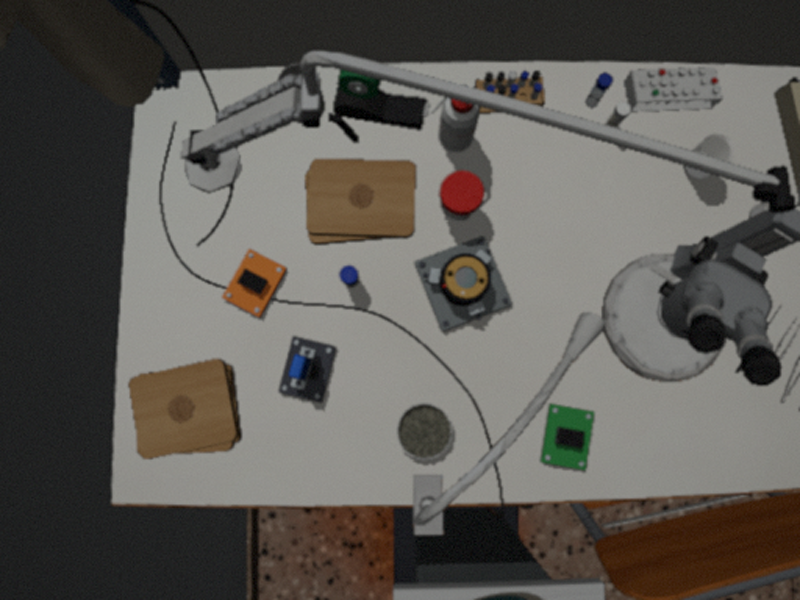

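```bash
cat > h.py <<'E'
from workcell import *
import cv2, numpy as np
def crop(n,c,x0,y0,x1,y1,out,s=None):
    im=c["img"][int(y0):int(y1),int(x0):int(x1),::-1]
    s=s or min(800/im.shape[1],600/im.shape[0])
    cv2.imwrite(out,cv2.resize(im,None,fx=s,fy=s,interpolation=cv2.INTER_CUBIC)); print(out,s)
def K(c): return np.array([[c["fx"],0,c["cx"]],[0,c["fy"],c["cy"]],[0,0,1.]])
def proj(c,P):
    r,_=cv2.Rodrigues(np.array(c["R"])); 
    return cv2.projectPoints(np.array(P,float).reshape(-1,1,3),r,np.array(c["t"],float),K(c),np.array(c["D"],float))[0].reshape(-1,2)
def back(c,uv,z):
    uv=np.array(uv,float).reshape(-1,1,2)
    n=cv2.undistortPoints(uv,K(c),np.array(c["D"],float)).reshape(-1,2)
    d=np.c_[n,np.ones(len(n))]@np.array(c["R"]); o=-np.array(c["R"]).T@np.array(c["t"])
    return o+d*((z-o[2])/d[:,2])[:,None]
E
python3 - <<'E'
from h import *
import pickle
c={n:camera(n) for n in ["scene","top"]}; pickle.dump(c,open("c0.pkl","wb"))
crop("top",c["top"],260,145,340,220,"pics/t_ring.png")
crop("top",c["top"],170,205,230,265,"pics/t_sp.png")
crop("scene",c["scene"],235,150,315,210,"pics/s_ring.png")
crop("scene",c["scene"],185,210,250,270,"pics/s_sp.png")
t=c["top"]
print("ring top", back(t,[(300,177)],53.5),"spanner",back(t,[(192,236)],82),"rest",back(t,[(196,237)],0))
s=c["scene"]
print("ring scene", back(s,[(275,172)],53.5))
for n in c.values(): print(-np.array(n["R"]).T@n["t"])
E
```

```text
pics/t_ring.png 8.0
pics/t_sp.png 10.0
pics/s_ring.png 10.0
pics/s_sp.png 10.0
ring top [[609.39221999  37.18158328  53.5       ]] spanner [[475.66205894 283.26703058  82.        ]] rest [[476.25639647 288.32645008   0.        ]]
ring scene [[604.94183131  46.78115293  53.5       ]]
[-234.87855853  582.98112827  835.19086169]
[444.23300989 134.29944587 903.52185588]
```

View pics/t_ring.png

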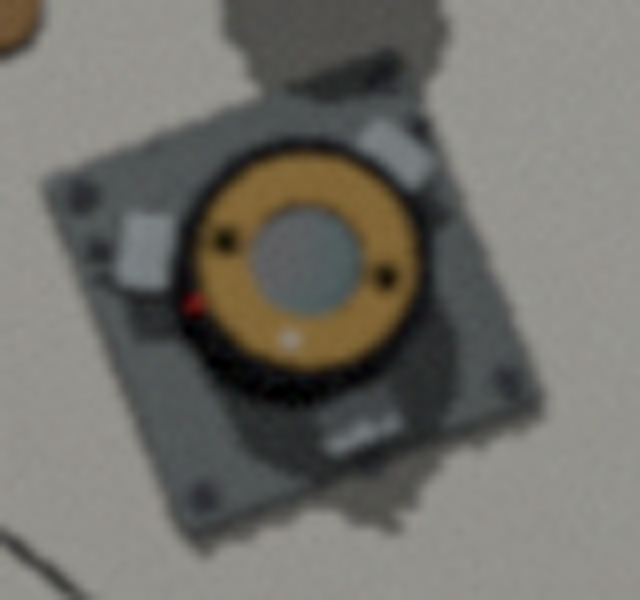

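View pics/t_sp.png

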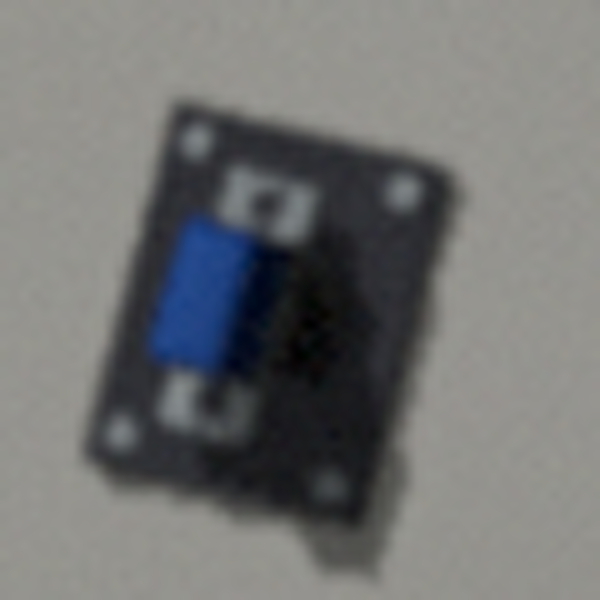

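View pics/s_ring.png

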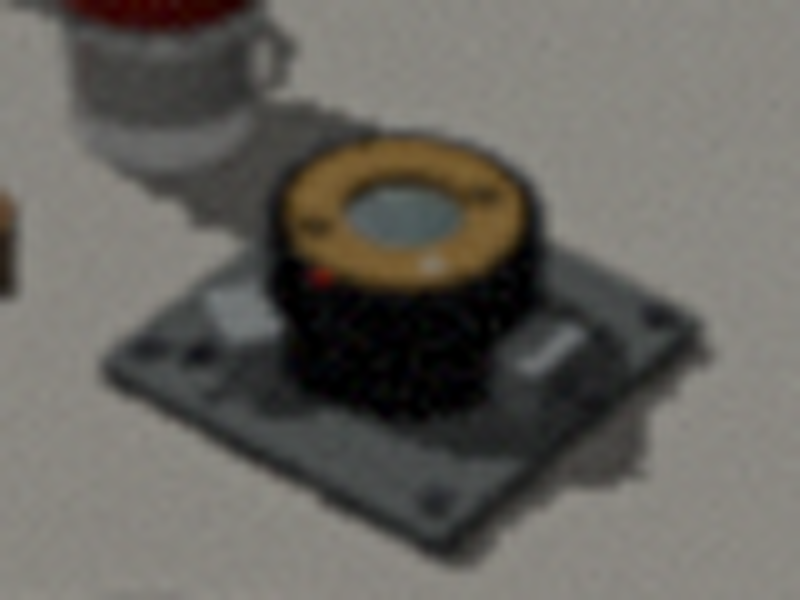

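View pics/s_sp.png

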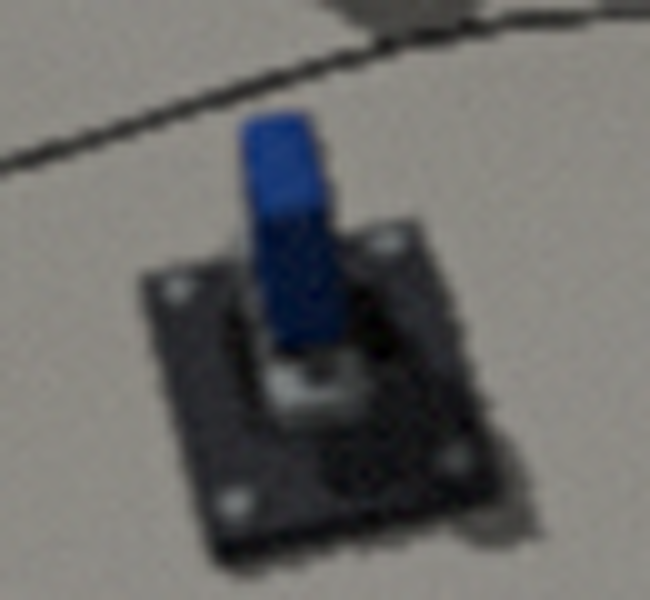

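```bash
cat >> h.py <<'E'
def native(xy,x0,y0,s): return [((x+.5)/s-.5+x0,(y+.5)/s-.5+y0) for x,y in xy]
from scipy.optimize import least_squares
def ringfit(c,box,z=53.5,r=31):
    hsv=cv2.cvtColor(c["img"],cv2.COLOR_RGB2HSV); x0,y0,x1,y1=box
    s=8; im=cv2.resize(c["img"][y0:y1,x0:x1],None,fx=s,fy=s,interpolation=cv2.INTER_CUBIC)
    hsv=cv2.cvtColor(im,cv2.COLOR_RGB2HSV)
    m=((hsv[...,0]>10)&(hsv[...,0]<30)&(hsv[...,1]>90)&(hsv[...,2]>70)).astype(np.uint8)
    k,_=cv2.findContours(m,cv2.RETR_EXTERNAL,cv2.CHAIN_APPROX_NONE); k=max(k,key=cv2.contourArea)
    k=cv2.convexHull(k)[:,0]
    P=back(c,native(k,x0,y0,s),z)[:,:2]
    f=least_squares(lambda q:np.hypot(P[:,0]-q[0],P[:,1]-q[1])-q[2],[*P.mean(0),r],loss="soft_l1")
    return f.x,np.std(np.hypot(P[:,0]-f.x[0],P[:,1]-f.x[1])-f.x[2])
E
python3 - <<'E'
from h import *
import pickle
c=pickle.load(open("c0.pkl","rb")); t,s=c["top"],c["scene"]
print("ring t",ringfit(t,(275,155,320,200))); print("ring s",ringfit(s,(255,155,295,190)))
H=back(t,native([(225,240),(386,276),(290,340),(193,303)],260,145,8),53.5);print("t holes a,b,dot,red",H, "mid",H[:2].mean(0),np.hypot(*(H[0]-H[1])[:2]),"ang a",np.arctan2(*(H[0]-H[1])[1::-1]))
H=back(s,native([(318,227),(485,195),(432,264),(318,277)],235,150,10),53.5);print("s holes",H, "mid",H[:2].mean(0),np.hypot(*(H[0]-H[1])[:2]),"ang a",np.arctan2(*(H[0]-H[1])[1::-1]))
C=back(t,native([(178,100),(455,165),(372,522),(90,460)],170,205,10),10)
print("rest t",C.mean(0),np.linalg.norm(np.diff(C,axis=0),axis=1),[np.arctan2(*(a)[1::-1]) for a in (C[0]-C[3],C[1]-C[2])])
C=back(t,native([(196,140),(404,194),(328,487),(122,433)],170,205,10),10); print("screws",C.mean(0))
C=back(s,native([(140,275),(415,222),(498,500),(218,562)],185,210,10),10)
print("rest s",C.mean(0),np.linalg.norm(np.diff(C,axis=0),axis=1),[np.arctan2(*(a)[1::-1]) for a in np.diff(C,axis=0)])
B=back(t,native([(190,212),(252,238),(218,368),(150,358)],170,205,10),82);print("handle t",B.mean(0),np.linalg.norm(np.diff(B,axis=0),axis=1),[np.arctan2(*(a)[1::-1]) for a in (B[0]-B[3],B[1]-B[2])])
B=back(s,native([(245,118),(310,112),(328,205),(258,217)],185,210,10),82);print("handle s",B.mean(0),np.linalg.norm(np.diff(B,axis=0),axis=1))
for n,b in dict(vial=(211.6+5,208),cup=(249,162)).items(): print(n,back(s,[b],0))
E
```

```text
ring t (array([609.50337421,  42.07521592,  31.91480886]), np.float64(0.2505655191809148))
ring s (array([610.28538627,  43.73070464,  32.0999664 ]), np.float64(0.5383417802944518))
t holes a,b,dot,red [[615.71240847  65.71697728  53.5       ]
 [604.16775128  19.13725557  53.5       ]
 [585.79638587  47.77886581  53.5       ]
 [597.21872701  75.60187645  53.5       ]] mid [609.94007988  42.42711642  53.5       ] 47.9890569295135 ang a 1.3278447798330222
s holes [[615.90075392  67.20697544  53.5       ]
 [604.73486609  21.36445793  53.5       ]
 [586.81735369  49.47414876  53.5       ]
 [597.60518041  78.23023715  53.5       ]] mid [610.31781     44.28571669  53.5       ] 47.18276659114391 ang a 1.3318779919614485
rest t [479.1643416  284.48960777  10.        ] [69.54552234 87.2171084  69.71075626] [np.float64(-0.23340218609262986), np.float64(-0.23151389356755603)]
screws [478.70068487 287.1681787   10.        ]
rest s [476.03983297 289.18175239  10.        ] [67.81610174 92.75829815 65.39150702] [np.float64(-1.8412355719816975), np.float64(2.8718029807497034), np.float64(1.320307260883906)]
handle t [480.27334945 288.20955933  82.        ] [15.12850768 29.48712348 15.35005731] [np.float64(-0.26284931893452446), np.float64(-0.2532468937221511)]
handle s [478.81975629 290.73612338  82.        ] [14.84912829 30.59134534 15.82685233]
vial [[611.30581219 221.77796263   0.        ]]
cup [[742.01601059  50.52113079   0.        ]]
```

Run:
```python
from h import *
import pickle
c=pickle.load(open("c0.pkl","rb")); t,s=c["top"],c["scene"]
def tri(a,b):
    a=np.array(a)*.64;b=np.array(b)*.64
    u=[cv2.undistortPoints(np.array([[p]],float),K(q),q["D"]).ravel() for q,p in ((t,a),(s,b))]
    X=cv2.triangulatePoints(np.c_[t["R"],t["t"]],np.c_[s["R"],s["t"]],u[0].reshape(2,1),u[1].reshape(2,1)); return (X[:3]/X[3]).ravel().round()
for n,a,b in [("goose base",(428,500),(517,425)),("goosebase bot",(428,525),(520,465)),("head tip",(592,318),(541,245)),("head base",(575,355),(530,270)),("mid?",(500,440),(512,370)),("arm joint left",(310,60),(262,145)),("arm right",(770,190),(575,55)),("eyepiece",(760,365),(650,145)),("eyep2",(707,333),(603,145)),("red lid",(462,193),(391,225)),("bottle cap",(461,102),(360,167))]:
    X=tri(a,b); print(n,X,proj(t,X)/.64,proj(s,X)/.64)
for n,b in dict(vial=(348,272)).items(): print(n,back(t,[np.array(b)*.64],54))
print(back(t,[np.array([462,193])*.64],72))
crop("s",s,290,140,420,300,"pics/s_goose.png"); crop("t",t,255,190,395,350,"pics/t_goose.png")
```

```text
goose base [280. 103.  12.] [[428.6957469  500.18826461]] [[516.1374993  424.85059312]]
goosebase bot [240. 111. -27.] [[423.08680781 521.83307166]] [[526.29391387 463.98763738]]
head tip [ 541. -138.   74.] [[592.3434121  318.08905893]] [[540.17104833 245.10154491]]
head base [ 496. -100.   68.] [[567.22230842 350.0645947 ]] [[538.59708984 268.58888845]]
mid? [377.   9.  -8.] [[487.78742693 432.07326026]] [[525.64277835 368.24462033]]
arm joint left [855. 239. 231.] [[318.06678745  65.30165484]] [[255.09939109 142.48881518]]
arm right [ 637. -245.  353.] [[769.4076311  190.04481825]] [[575.5158147   55.04776716]]
eyepiece [ 462. -264.  268.] [[758.79031964 364.05334037]] [[651.58978218 144.62196861]]
eyep2 [ 500. -203.  268.] [[704.97330372 331.85964631]] [[604.44798147 144.57675076]]
red lid [737.  45.  65.] [[461.13830267 192.42583982]] [[392.32573481 225.01608503]]
bottle cap [853.  47. 127.] [[460.55928553 102.30361998]] [[360.0661743  167.33200759]]
vial [[619.66257007 217.43379223  54.        ]]
[[733.62999522  44.48651866  72.        ]]
pics/s_goose.png 3.75
pics/t_goose.png 3.75
```

View pics/s_goose.png

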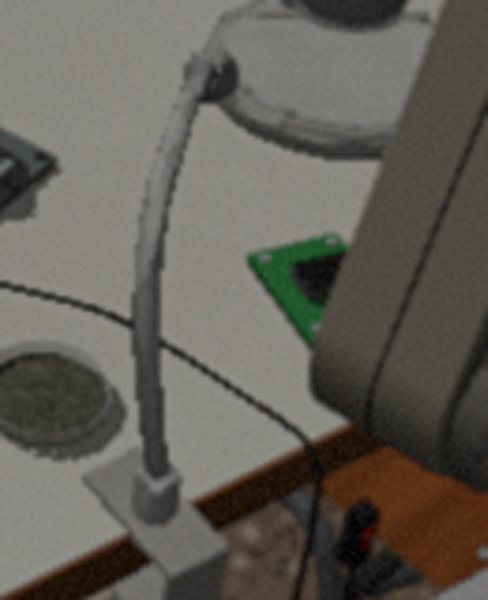

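View pics/t_goose.png

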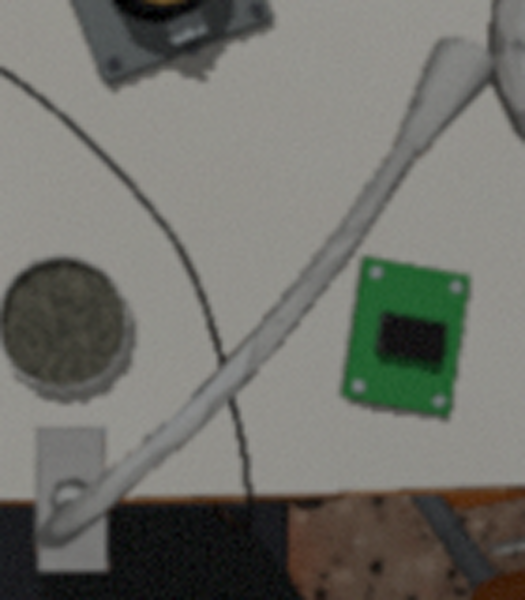

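Run:
```python
from h import *
import pickle
c=pickle.load(open("c0.pkl","rb")); t,s=c["top"],c["scene"]
curve=np.array([(155,490),(151,440),(147,380),(146,320),(150,250),(160,180),(178,120),(200,80),(212,72)])/3.75+[290,140]
for p in [(70,490),(50,525),(80,510),(120,475),(180,425),(240,365),(300,295),(350,225),(410,145),(445,80),(470,55)]:
    uv=np.array(p)/3.75+[255,190]
    best=[]
    for z in range(0,620,5):
        X=back(t,[uv],z); q=proj(s,X)[0]
        # dist to curve polyline
        d=1e9
        for a,b in zip(curve[:-1],curve[1:]):
            w=np.clip(np.dot(q-a,b-a)/np.dot(b-a,b-a),0,1); d=min(d,np.linalg.norm(q-a-w*(b-a)))
        best.append((d,z,X[0].round()))
    best.sort(key=lambda x:x[0]); print(p,[(round(b[0],1),b[1],b[2][:2]) for b in best[:4]])
```

```text
(70, 490) [(np.float64(1.2), 95, array([294., 107.])), (np.float64(1.2), 90, array([293., 107.])), (np.float64(1.2), 85, array([292., 107.])), (np.float64(1.2), 80, array([291., 107.]))]
(50, 525) [(np.float64(0.7), 115, array([279., 119.])), (np.float64(0.7), 110, array([278., 119.])), (np.float64(0.7), 105, array([277., 119.])), (np.float64(0.7), 100, array([276., 119.]))]
(80, 510) [(np.float64(0.2), 195, array([303., 106.])), (np.float64(0.2), 200, array([304., 106.])), (np.float64(0.6), 190, array([302., 106.])), (np.float64(0.7), 205, array([305., 106.]))]
(120, 475) [(np.float64(0.2), 215, array([323.,  87.])), (np.float64(0.3), 220, array([324.,  88.])), (np.float64(0.7), 210, array([322.,  87.])), (np.float64(1.1), 225, array([325.,  88.]))]
(180, 425) [(np.float64(0.3), 225, array([347.,  59.])), (np.float64(0.4), 230, array([348.,  59.])), (np.float64(1.0), 220, array([347.,  58.])), (np.float64(1.4), 235, array([349.,  60.]))]
(240, 365) [(np.float64(0.3), 215, array([374.,  28.])), (np.float64(0.7), 220, array([374.,  29.])), (np.float64(1.4), 210, array([373.,  27.])), 
[... 310 characters left out ...]
, 160, array([439., -42.])), (np.float64(1.8), 170, array([440., -39.])), (np.float64(2.1), 155, array([439., -43.]))]
(410, 145) [(np.float64(0.5), 120, array([483., -88.])), (np.float64(0.7), 125, array([483., -86.])), (np.float64(1.7), 115, array([483., -89.])), (np.float64(2.1), 130, array([482., -85.]))]
(445, 80) [(np.float64(0.3), 80, array([ 523., -122.])), (np.float64(0.8), 85, array([ 523., -121.])), (np.float64(1.4), 75, array([ 524., -124.])), (np.float64(1.9), 90, array([ 522., -119.]))]
(470, 55) [(np.float64(0.8), 65, array([ 539., -144.])), (np.float64(1.4), 70, array([ 539., -142.])), (np.float64(1.5), 60, array([ 540., -145.])), (np.float64(2.5), 75, array([ 538., -140.]))]
```

```bash
cat >> h.py <<'E'
from scipy.spatial.transform import Rotation as Rn
def q(psi,flip=0):
    "tool down, jaws closing across spanner whose x has world yaw psi"
    a=psi+np.pi/2+np.pi*flip
    y=np.array([np.cos(a),np.sin(a),0]);z=np.array([0,0,-1.]);x=np.cross(y,z)
    return list(Rn.from_matrix(np.c_[x,y,z]).as_quat())
E
python3 - <<'E'
from h import *
print(current_ee_rot(),Rn.from_quat(current_ee_rot()).as_matrix().round(2).tolist())
for f in (0,1):
  for n,p,ps in [("rest",(479,288.5,140),-.25),("ringA",(610,43,140),1.33),("ringA end",(610,43,69),.25),("ringB",(610,43,140),-1.81),("ringB end",(610,43,69),-2.9),("swing",(360,180,440),-.25),("swing0",(380,-160,440),-.25)]:
    r=ik(list(p),q(ps,f)); print(f,n,None if r is None else np.round(r,2))
E
```

```text
[ 9.84037306e-01  1.77962300e-01  1.26282348e-08 -1.34427614e-05] [[0.94, 0.35, -0.0], [0.35, -0.94, 0.0], [0.0, -0.0, -1.0]]
0 rest [ 0.43  0.23 -0.29  1.05  0.    0.68]
0 ringA [-0.04  0.31 -0.18  1.08  0.   -1.37]
0 ringA end [-0.04  0.38 -0.25  0.94  0.   -0.29]
0 ringB [-0.04  0.31 -0.18  1.08  0.    1.77]
0 ringB end [-0.04  0.38 -0.25  0.94  0.    2.86]
0 swing [ 0.3  -0.16 -0.06  1.67  0.    0.55]
0 swing0 [-0.56 -0.14 -0.05  1.67  0.   -0.31]
1 rest [ 0.43  0.23 -0.29  1.05  0.   -2.47]
1 ringA [-0.04  0.31 -0.18  1.08  0.    1.78]
1 ringA end [-0.04  0.38 -0.25  0.94  0.    2.86]
1 ringB [-0.04  0.31 -0.18  1.08  0.   -1.37]
1 ringB end [-0.04  0.38 -0.25  0.94  0.   -0.28]
1 swing [ 0.3  -0.16 -0.06  1.67  0.   -2.59]
1 swing0 [-0.56 -0.14 -0.05  1.67  0.    2.84]
```

Run:
```python
from h import *
set_joints([-1.316,-0.14,-0.05,1.67,0,1.467]); print(current_tool_pos(),current_clock())
set_joints([0.3,-0.16,-0.06,1.67,0,0.55]); print(current_tool_pos(),current_clock())
reach([479,288.5,150],q(-.25)); print(current_tool_pos(),current_clock(),current_gripper_width())
c={n:camera(n) for n in ["scene","top"]}
import pickle; pickle.dump(c,open("c1.pkl","wb"))
crop("",c["scene"],0,0,512,384,"pics/s1.png");crop("",c["top"],0,0,512,384,"pics/t1.png")
```

```text
[ 164.97880419 -377.66020226  436.29267174] 2.2417
[362.52507888 179.03754591 440.5733285 ] 4.3583
[480.04900708 288.58321436 151.44354541] 5.6167 0.9983759671101703
pics/s1.png 1.5625
pics/t1.png 1.5625
```

View pics/s1.png

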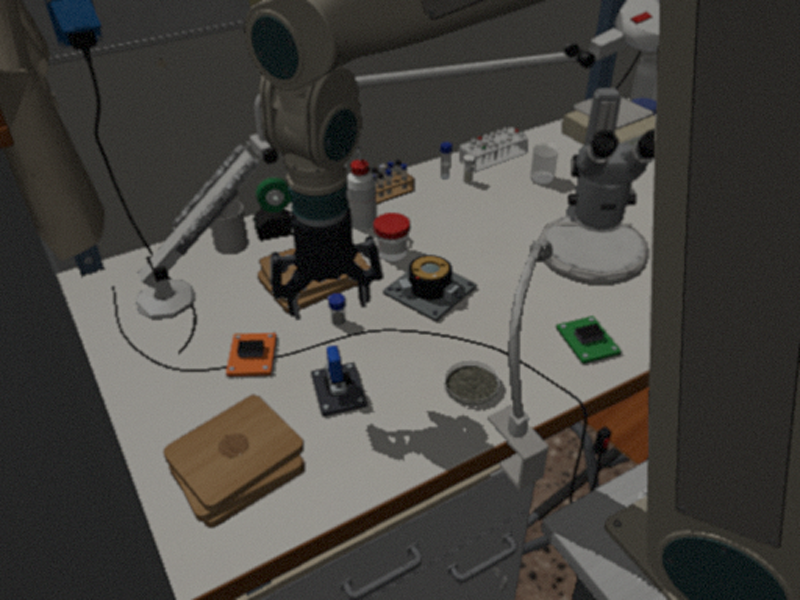

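View pics/t1.png

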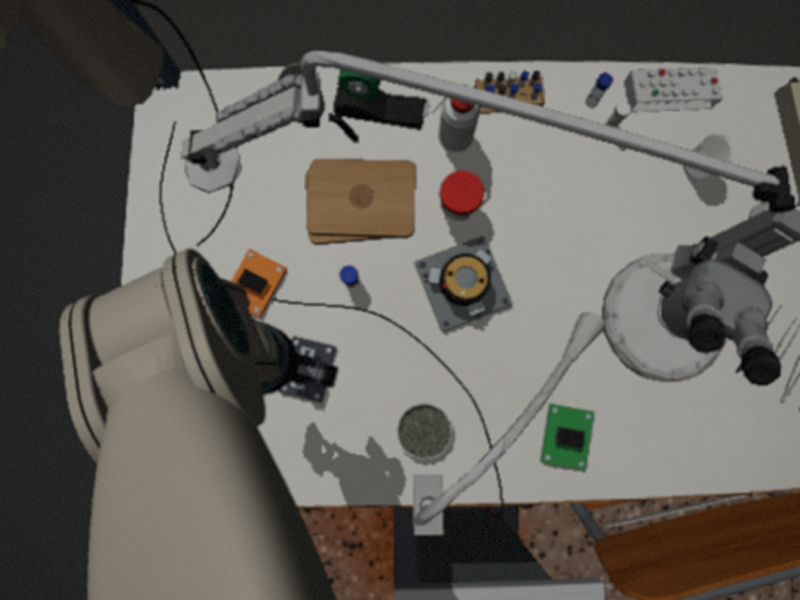

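Run:
```python
from h import *
hold(.2);print(current_tool_pos())
print(servo_line([479.2,288.8,39],q(-.25),vel=90,contact_N=12)); hold(.1)
print(current_tool_pos(),current_contact_force(),current_clock())
c=camera("scene");crop("",c,150,130,260,270,"pics/s2.png")
```

```text
[479.56041132 288.59666924 151.12551726]
False
[479.79836388 289.07861453  39.7216744 ] [ 0.36922655 -0.2791825   0.01298283] 7.4
pics/s2.png 4.285714285714286
```

View pics/s2.png

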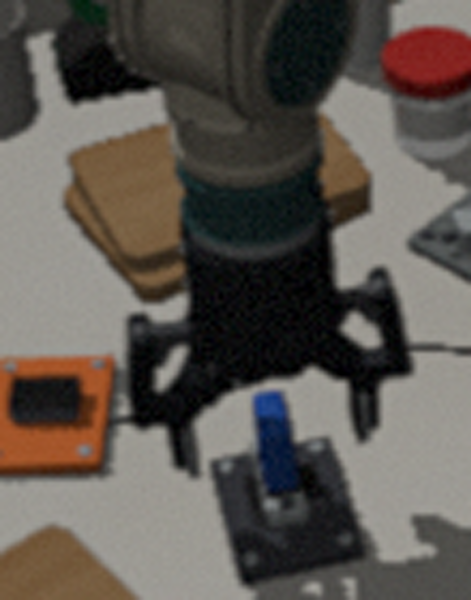

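Run:
```python
from h import *
import pickle
s=pickle.load(open("c1.pkl","rb"))["scene"]
d=np.array([np.sin(.25),np.cos(.25),0])
for z in (39,52): print(z,[((proj(s,np.array([479.8,289,z])+k*d)[0]-[150,130])*4.2857).round() for k in (-43,0,43)])
```

```text
39 [array([355., 449.]), array([278., 465.]), array([199., 481.])]
52 [array([354., 432.]), array([276., 448.]), array([197., 465.])]
```

Run:
```python
from h import *
command_gripper(0.0); print(current_gripper_width(),current_contact_force(),current_moment(),current_clock())
servo_line([479.2,288.8,100],vel=60); hold(.1); print(current_tool_pos(),current_gripper_width(),current_contact_force())
servo_line([479.2,288.8,150],vel=120)
c=camera("scene");crop("",c,150,130,260,270,"pics/s3.png"); print(current_clock())
```

```text
0.20239186678218193 [ 0.26918948 -0.5082246   0.58402039] [-0.01651009  0.04517086 -0.02894131] 8.075
[478.71160958 288.57420878  99.39140594] 0.2039091352927504 [ 0.06469631  0.10609222 -2.81494258]
pics/s3.png 4.285714285714286
9.9583
```

View pics/s3.png

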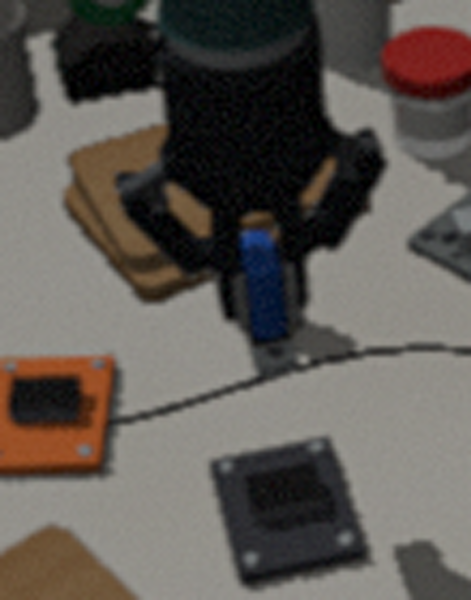

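Run:
```python
from h import *
import pickle
c=camera("top"); d=camera("scene"); pickle.dump((c,d),open("c2.pkl","wb"))
reach([610,43,150],q(1.33)); hold(.1); print(current_tool_pos(),current_joint_positions(),current_clock())
servo_line([610,43,100],vel=100); hold(.3); print(current_tool_pos(),current_clock(),current_contact_force())
c=camera("top"); d=camera("scene"); pickle.dump((c,d),open("c3.pkl","wb"))
crop("",d,220,90,330,210,"pics/s4.png");crop("",c,260,130,340,200,"pics/t4.png");crop("",d,0,0,512,384,"pics/s4f.png")
```

```text
[609.79589505  43.51151849 149.89965149] [-3.45366968e-02  3.05036009e-01 -1.65405888e-01  1.10060350e+00
  1.43271241e-04 -1.36503984e+00] 11.9333
[610.59674353  42.96721821 100.79531049] 12.8833 [-0.26565122 -0.01740849 -1.4564489 ]
pics/s4.png 5.0
pics/t4.png 8.571428571428571
pics/s4f.png 1.5625
```

View pics/s4.png

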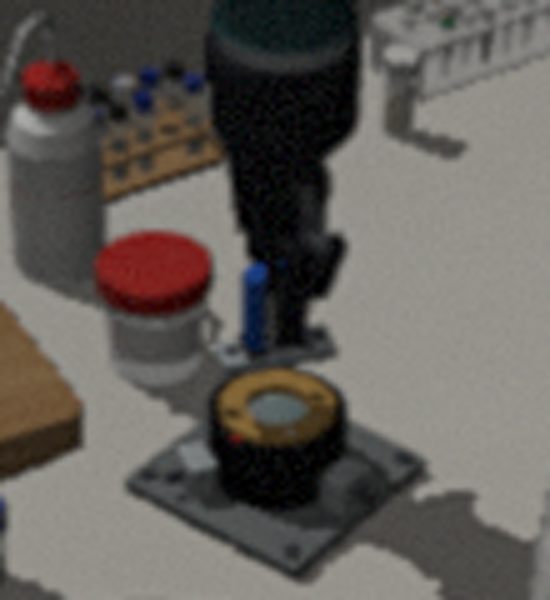

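View pics/t4.png

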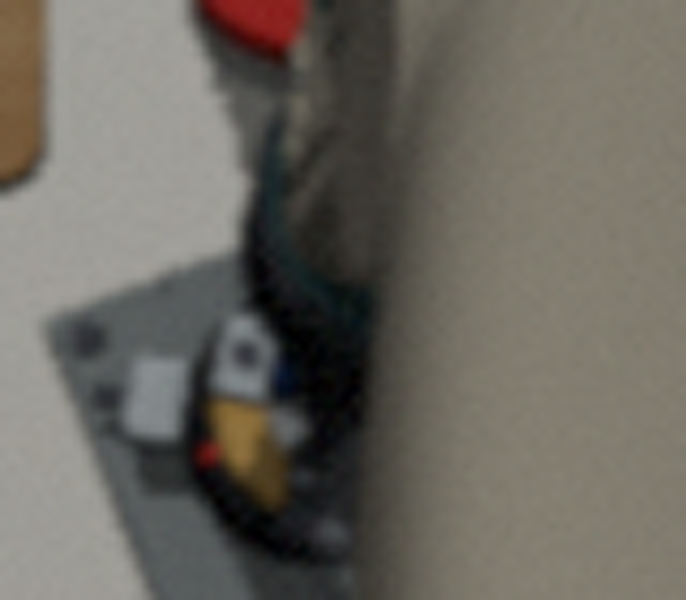

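View pics/s4f.png

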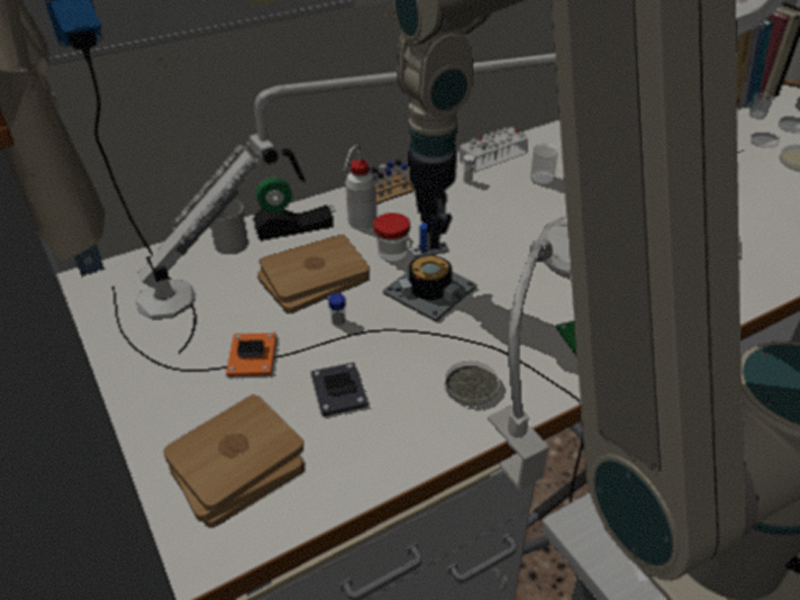

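Run:
```python
from h import *
import pickle
t,s=pickle.load(open("c3.pkl","rb"))
tcp=np.array(current_tool_pos()); R=Rn.from_quat(current_ee_rot()).as_matrix(); print(tcp,R[:,0],R[:,2])
A=back(t,native([(245,353)],260,130,8.5714),95.8)[0];print("pin a mark top",A)
psi=1.33; ux=np.array([np.cos(psi),np.sin(psi)]);uy=np.array([-ux[1],ux[0]])
print("offset of mark vs tcp along/across", (A[:2]-tcp[:2])@ux,(A[:2]-tcp[:2])@uy)
# overlay prediction
def model(x,y,zf,psi):
    ux=np.array([np.cos(psi),np.sin(psi),0]);uy=np.array([-ux[1],ux[0],0]);o=np.array([x,y,zf])
    return {k:[o+a*ux+b*uy+[0,0,z] for a,b,z in v] for k,v in dict(bar=[(31,11,10),(31,-11,10),(-31,-11,10),(-31,11,10)],barb=[(31,11,0),(31,-11,0),(-31,-11,0),(-31,11,0)],h=[(17,9,58),(17,-9,58),(-17,-9,58),(-17,9,58)],p=[(24,0,10),(24,0,10)],p2=[(-24,0,10),(-24,0,10)]).items()}
m=model(tcp[0],tcp[1],tcp[2]-15,psi)
for c,box,n in ((t,(270,150,310,185),"tt"),(s,(255,130,300,180),"ss")):
    x0,y0,x1,y1=box; sc=600/(y1-y0); sc=min(sc,800/(x1-x0))
    im=cv2.resize(c["img"][y0:y1,x0:x1,::-1],None,fx=sc,fy=sc,interpolation=cv2.INTER_CUBIC)
    im=cv2.convertScaleAbs(im,alpha=1.5)
    for k,v in m.items():
        pp=((proj(c,v)-[x0,y0]+.5)*sc-.5).astype(int)
        cv2.polylines(im,[pp.reshape(-1,1,2)],True,(0,255,0) if k!="barb" else (255,255,0),1)
        if k[0]=="p": cv2.circle(im,tuple(int(v) for v in pp[0]),5,(0,0,255),1)
    cv2.imwrite(f"pics/{n}5.png",im)
```

```text
[610.31075822  42.98281988 100.46600964] [-2.38486304e-01 -9.71145841e-01 -1.94749094e-04] [ 8.20319406e-04 -9.12236646e-07 -9.99999664e-01]
pin a mark top [615.81360062  67.84736768  95.8       ]
offset of mark vs tcp along/across 25.45946140426418 0.585522755009278
```

View pics/tt5.png

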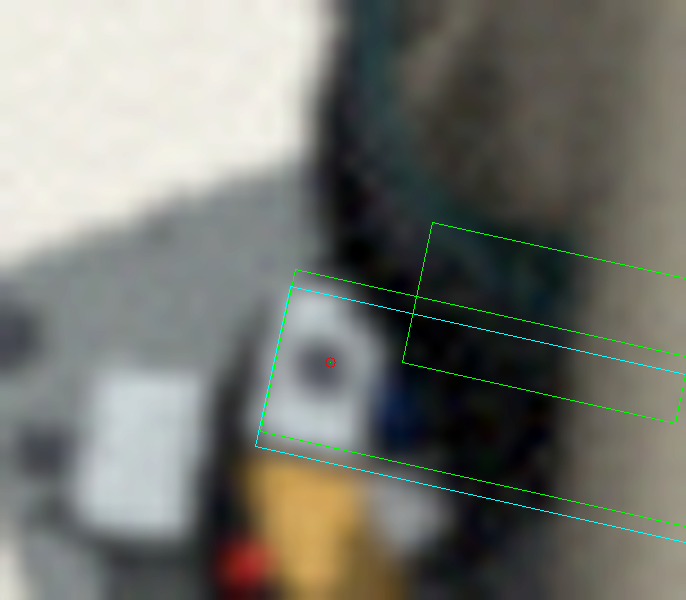

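View pics/ss5.png

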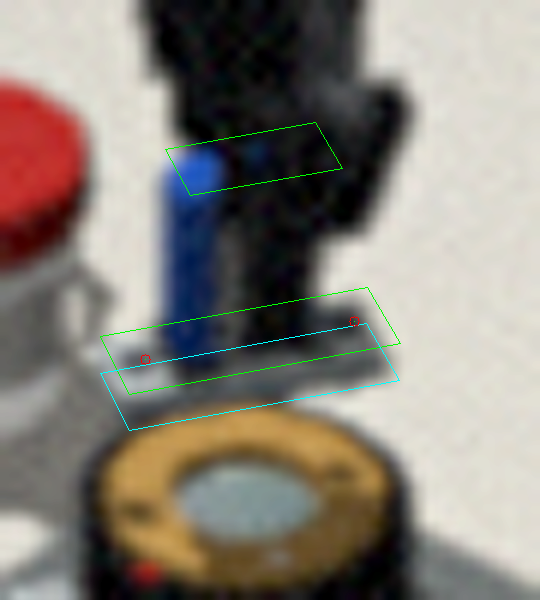

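Run:
```python
from h import *
servo_line([609.9,42.1,82],q(1.33),vel=60); hold(.2); F=np.array(current_contact_force());print(current_tool_pos(),F,current_clock())
r=servo_line([609.9,42.1,68.5],vel=20,contact_N=6); hold(.1)
print(r,current_tool_pos(),np.array(current_contact_force())-F,current_moment(),current_clock())
d=camera("scene");crop("",d,240,120,310,190,"pics/s6.png")
```

```text
[610.22416763  42.08902328  82.29973406] [-0.45936409 -0.52225779 -0.7268599 ] 13.6333
True [609.52084251  42.0708345   68.52972129] [0.45293499 0.9708503  6.52434764] [-0.06039211  0.01360479  0.00708819] 14.4
pics/s6.png 8.571428571428571
```

View pics/s6.png

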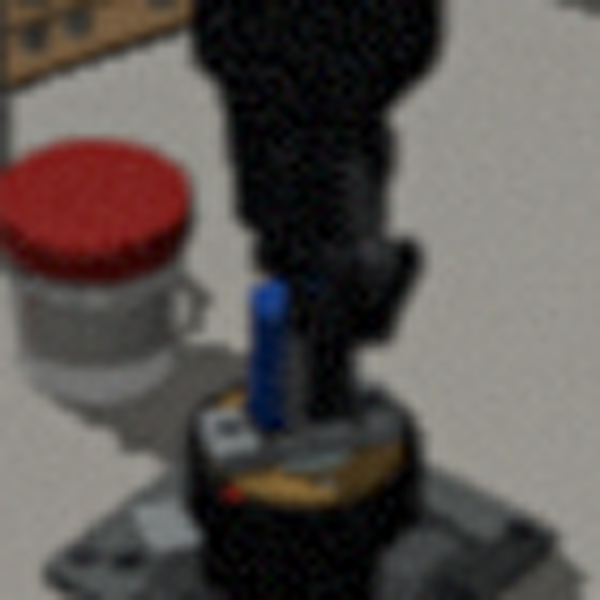

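Run:
```python
from h import *
hold(.3); C=np.array([610.1,43.1])
for psi in np.arange(1.23,0.42,-.1):
    p=C-1.0*np.array([np.cos(psi),np.sin(psi)])
    servo_line([p[0],p[1],68.2],q(psi),vel=5 if False else 20)
    print(round(psi,2),np.round(current_tool_pos(),1),np.round(current_contact_force(),1),np.round(current_moment(),2),round(current_clock(),2))
d=camera("scene");crop("",d,240,120,310,190,"pics/s7.png")
```

```text
1.23 [610.5  41.7  68.5] [ 1.  -1.8  1.8] [-0.39 -0.24 -0.02] 15.0
1.13 [610.4  41.8  68.6] [ 1.7 -2.4  2.6] [-0.49 -0.38  0.02] 15.25
1.03 [610.2  42.   68.5] [ 2.  -1.5  3. ] [-0.6  -0.42 -0.05] 15.5
0.93 [610.   42.2  68.6] [ 1.2 -2.7  2.7] [-0.53 -0.38 -0.06] 15.75
0.83 [609.8  42.4  68.5] [ 1.6 -1.1  4.5] [-0.48 -0.36 -0.01] 16.0
0.73 [609.6  42.6  68.5] [ 1.7 -0.1  5.1] [-0.34 -0.34 -0.09] 16.25
0.63 [609.4  42.8  68.5] [ 2.  -0.5  5.4] [-0.33 -0.27 -0.13] 16.5
0.53 [609.4  43.   68.5] [ 1.3 -0.6  5.4] [-0.16 -0.26 -0.01] 16.75
0.43 [609.3  43.2  68.5] [ 1.4 -1.   5. ] [-0.15 -0.25 -0.07] 17.0
pics/s7.png 8.571428571428571
```

View pics/s7.png

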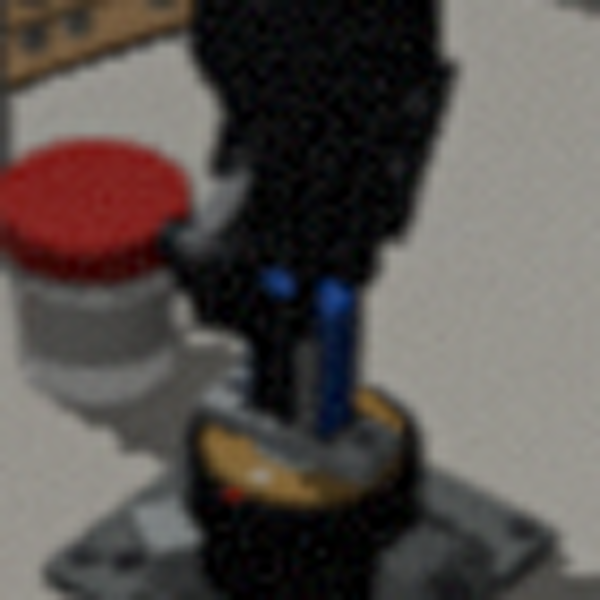

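Run:
```python
from h import *
C=np.array([610.1,43.3]); m0=None
for psi in np.arange(0.38,0.14,-.04):
    p=C-1.0*np.array([np.cos(psi),np.sin(psi)])
    servo_line([p[0],p[1],68.2],q(psi),vel=20); hold(.1)
    R=Rn.from_quat(current_ee_rot()).as_matrix(); yaw=np.arctan2(-R[1,0],-R[0,0])
    m=np.array(current_moment())
    print(round(psi,2),round(yaw,3),np.round(current_tool_pos(),1),np.round(current_contact_force(),1),np.round(m,2),np.round(current_effort()[5],2),round(current_clock(),2))
    if abs(m[2])>0.9: break
d=camera("scene");crop("",d,240,120,310,190,"pics/s8.png")
```

```text
0.38 0.386 [609.3  43.3  68.5] [ 2.4 -0.8  6.1] [-0.25 -0.23 -0.08] -0.07 17.4
0.34 0.346 [609.3  43.4  68.5] [ 1.8 -0.9  6.1] [-0.23 -0.31 -0.02] -0.07 17.75
0.3 0.306 [609.3  43.   68.5] [ 1.4 -1.6  5. ] [-0.44 -0.26 -0.01] -0.03 18.1
0.26 0.265 [609.5  42.3  68.5] [ 1.3 -3.6  5. ] [-0.88 -0.29  0.02] 0.03 18.45
0.22 0.227 [609.5  42.2  68.5] [ 2.8 -3.8  4.4] [-0.94 -0.33  0.66] 0.7 18.8
0.18 0.19 [609.5  42.3  68.6] [ 1.9 -4.8  4.9] [-1.04 -0.39  1.46] 1.43 19.15
pics/s8.png 8.571428571428571
```

View pics/s8.png

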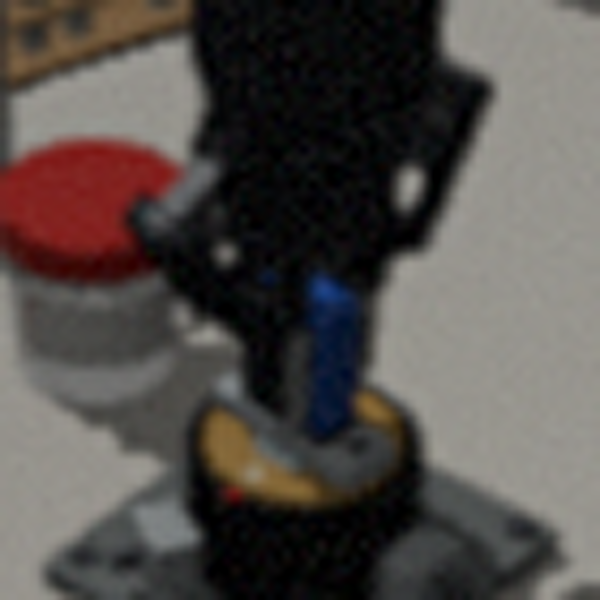

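Run:
```python
from h import *
hold(.4)
d=camera("scene")
print(current_moment(),current_clock())
P=back(d,native([(250,473),(232,494)],240,120,8.5714),53.5)
P[1]=back(d,native([(232,494)],240,120,8.5714),51.5)[0]
c=np.array([610.3,44.2])
print(P,[np.arctan2(*(p[:2]-c)[::-1]) for p in P])
crop("",d,255,160,295,190,"pics/s9.png")
```

```text
[-1.11052558 -0.31472632  1.44217603] 19.65
[[603.48342887  67.31804156  53.5       ]
 [599.57188039  76.18664385  51.5       ]] [np.float64(1.8575302983449473), np.float64(1.8944000855311411)]
pics/s9.png 20.0
```

View pics/s9.png

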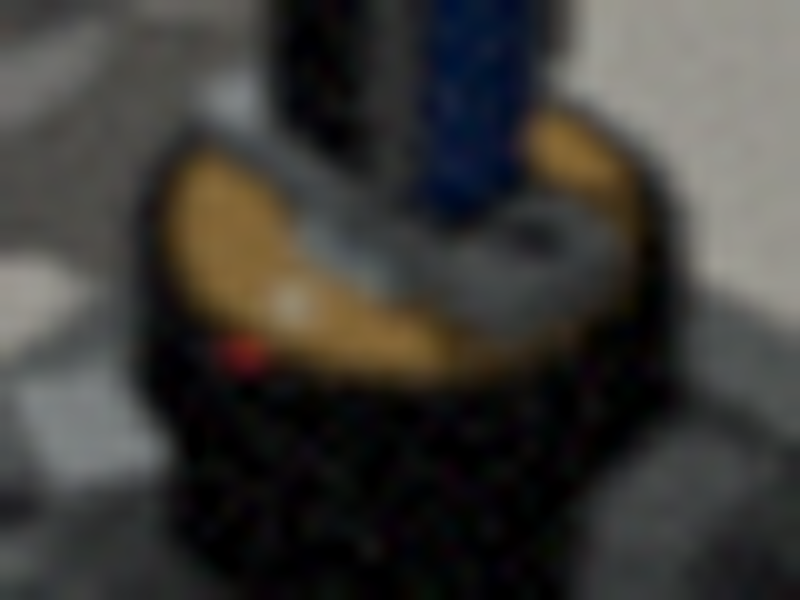

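Run:
```python
from h import *
servo_line([609.5,43,68.2],q(.30),vel=20); hold(.1); print(current_contact_force(),current_moment())
servo_line([609.5,43,85],vel=40); print(current_contact_force())
servo_line([609.5,43,150],vel=120)
reach([479.2,288.8,150],q(-.25)); hold(.1); print(current_tool_pos(),current_clock())
servo_line([479.2,288.8,75],q(-.25),vel=120); hold(.3)
import pickle
d=camera("scene");t=camera("top");pickle.dump((t,d),open("c4.pkl","wb"))
crop("",d,150,130,260,270,"pics/s10.png");crop("",d,240,140,310,195,"pics/s10r.png");crop("",t,260,145,340,220,"pics/t10r.png")
print(current_tool_pos(),current_clock(),current_contact_force())
```

```text
[ 0.92768171 -3.13460056  6.2519522 ] [-0.6321454  -0.14156883  0.06692972]
[ 1.35888123  0.09227655 -1.9477933 ]
[479.94504725 287.93452624 149.74848047] 22.45
pics/s10.png 4.285714285714286
pics/s10r.png 10.909090909090908
pics/t10r.png 8.0
[479.47282322 288.94082455  75.4493193 ] 23.625 [ 0.13618047 -0.39736126 -2.53300133]
```

View pics/s10.png

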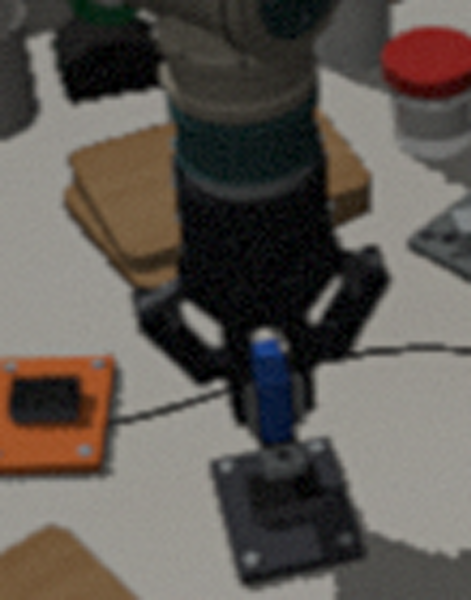

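View pics/t10r.png

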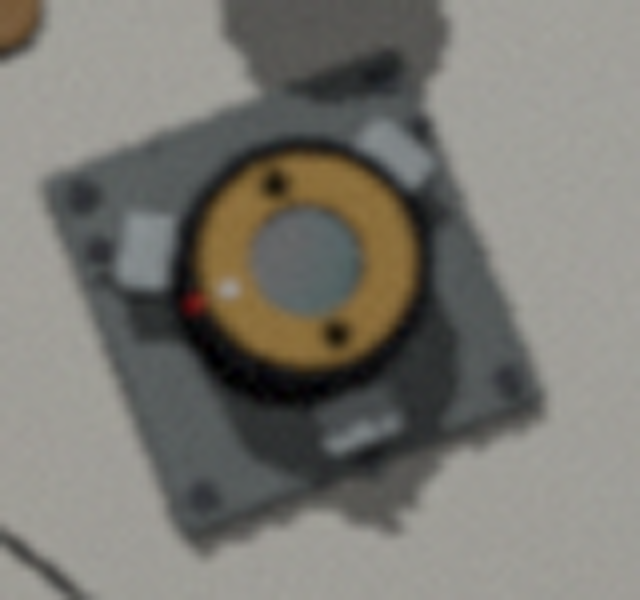

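Run:
```python
from h import *
servo_line([479.2,288.8,48],vel=60); hold(.15); F=np.array(current_contact_force())
r=servo_line([479.2,288.8,36.5],vel=20,contact_N=4); hold(.1)
print(r,current_tool_pos(),np.array(current_contact_force())-F,current_clock())
d=camera("scene");crop("",d,150,130,260,270,"pics/s11.png")
```

```text
True [479.31388005 288.86230083  39.05033616] [1.19350944 0.01845875 7.46414509] 24.95
pics/s11.png 4.285714285714286
```

View pics/s11.png

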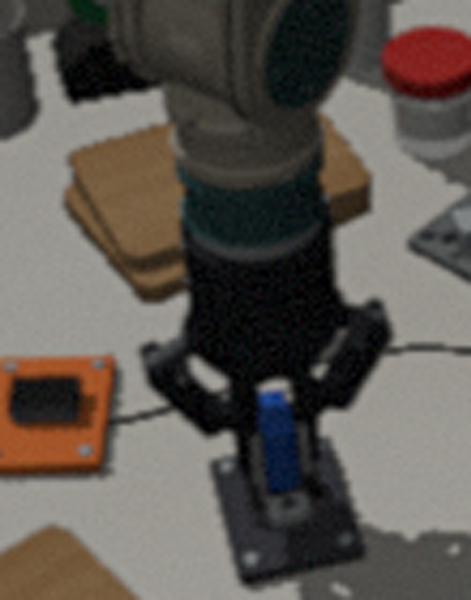

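Seated at the right height (TCP 39.05, block contact). Release and withdraw.

Run:
```python
from h import *
command_gripper(1.0); print(current_gripper_width())
x=current_tool_pos()
servo_line([x[0],x[1],150],vel=80); servo_line([400,240,300],vel=250); hold(.5)
d=camera("scene");t=camera("top")
crop("",d,185,210,250,270,"pics/s12.png");crop("",t,170,205,230,265,"pics/t12.png");crop("",d,0,0,512,384,"pics/s12f.png")
print(current_tool_pos(),current_contact_force(),current_clock())
```

```text
0.9964556816335972
pics/s12.png 10.0
pics/t12.png 10.0
pics/s12f.png 1.5625
[400.02882589 240.02924588 299.91200915] [-0.18192443  0.05877152  0.11526155] 28.6667
```

View pics/s12.png

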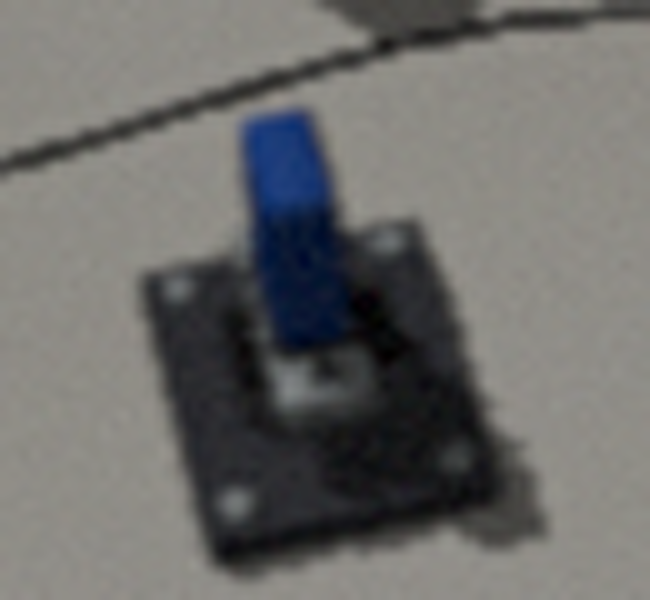

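View pics/s12f.png

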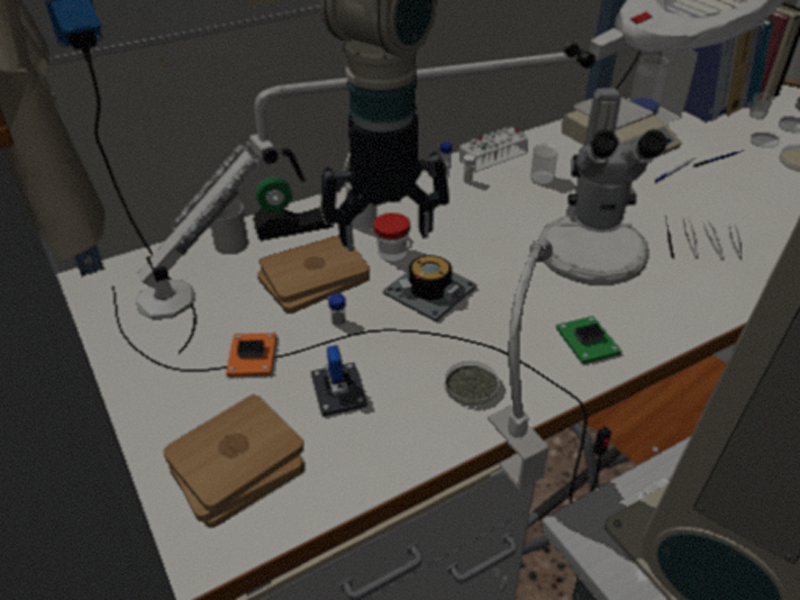

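The spanner stands as it did at the start (handle top at native pixel (213, 222), same as in the first picture). The bystanders have not moved and the gripper is clear.

```bash
python3 -c "
from workcell import *
print(close_job(),current_clock())"
```

```text
the job is handed in; nothing more can be done
the job is handed in; nothing more can be done
```

I took the spanner from its rest, seated both pins in the ring, turned it clockwise to the stop, and stood the spanner back on its rest. I handed the job in at about 29 s of the 58 s allowed; no verdict is reported.

- **Seating:** the tool stopped at z = 68.5 mm, as expected with the bar flat on the ring. The contact force was about 6.5 N, and the ring had not been turned.
- **Stop:** the wrist moment rose from near 0 to about 1.45 N m over the last 0.08 rad, well above the 0.08 N m of ring friction. The scene picture puts the white dot within about 0.04 rad of the red line. The top picture shows the two meeting and the ring turned about 0.95 rad, against about 0.97 rad estimated beforehand.
- **Rest:** the spanner touched the block at TCP z = 39.05 mm, within 1 mm of the height where it was gripped. After release it stands upright at the same pixels as at the start.
- **Surroundings:** the vial, dish and cup look unmoved, and the open gripper is clear of everything. I planned no contact with the lens and saw none.

The two cameras differed by about 2 mm on the ring centre. The pins went in on the first try, so no search was needed, and no check failed.

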